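Scrub out a clamped brass sleeve with a bore brush

TASK

Take the bore brush out of its stand and scrub the inside of the tilted brass sleeve with three full strokes: each time push the brush down along the bore until you feel the sprung backstop inside give way a few millimetres, without forcing it, and after each push draw the brush back up until its tip is near the mouth. Then hang the brush upright in its stand again and let go; leave the fixture, the loose brass adaptor and the oil bottle undisturbed.

Things in the scene. Friction and masses are not known exactly. Their poses are not given: they have to be found in the camera images.
- brush: Bore brush, 195 mm long, about 140 g, upright in the stand at the start. Origin: centre of the bristle end (tip); own z axis runs from tip to handle. Bristle head: solid 30 mm diameter core (fringe to 34 mm without resistance), z = 0 to 60 mm, small chamfer; stem 8 mm diameter to z = 112; black collar 60 mm diameter, z = 112 to 118; red round handle 24 mm diameter, z = 118 to 195 mm.
- brush_grip (a point): Point on the brush axis in the red handle, 165 mm above the tip, 30 mm below the handle's top end: a good place to grip with the fingers along the handle.
- brush_tip (a point): Centre of the bristle end of the brush (same point as the brush's origin).
- stand: Fixed upright aluminium tube on a green 120 mm square plate. Origin: centre of the plate's underside, z up. Tube outside diameter 50 mm, inside 40, rim 130 mm and inside floor 16 mm above the table. The brush hangs in it, collar resting on the rim, tip 18 mm above the table. Stand and fixture may trade places (left or right).
- stand_rim (a point): Centre of the upper rim of the stand's tube, 130 mm above the table.
- fixture: Fixed angle fixture that holds the brass sleeve, on a green plate 190 x 130 x 14 mm (its centre 10 mm along own x from the origin). Origin on the plate's underside, z up. The sleeve's mouth centre is at (-40, 0, 150) mm here and leans to own -x (roughly towards the robot). A clamp screw sticks out 103 mm to own +y of the bore axis, 75 mm below the mouth along the bore.
- sleeve: Brass sleeve fixed in the fixture, bore axis tilted 35 degrees from vertical. Origin: centre of the open mouth; own z axis points out of the bore along its axis. Outside diameter 54 mm (hexagon and thread to about 70 mm), inside 38 mm, 125 mm long. Holds the sprung backstop (see point bore_60).
- adaptor: Loose brass hexagon adaptor standing on the table between stand and fixture, 70 mm tall, 48 mm across; bystander. Origin: centre of its underside. (A fixed green crate of fittings, about 170 mm tall with its heap, also stands on the robot's far right, beyond y = -0.40 m; keep above it.)
- oil_bottle: Loose white plastic oil bottle with a red cap, 56 mm diameter, 150 mm tall; bystander. Origin: centre of its underside.
- bore_60 (a point): Point on the bore axis 60 mm below the mouth. The backstop, a flat steel disc filling the bore on a spring, rests somewhere between this point and 26 mm deeper, different each time and not measured. It starts to give at about 1.4 N, then yields at 450 N/m over 14 mm, then is solid. Press it with about 3 to 6 N. The collar stays clear of the mouth.
There are look-alikes about, which are no part of the job. Of the things that look like the stand, the middle-sized one is meant. What is shaped like the brush but pink is not meant.

How it is judged:
On the way, in this order (a step that is already met when the one before it is completed fails the run):
1. first stroke down: brush along the bore (within 0.2 rad) and pressing the backstop with more than 2 N (x of brush in the frame of sleeve between -0.008 and 0.008 m and y of brush in the frame of sleeve between -0.008 and 0.008 m and angle between the z axis of brush and the z axis of sleeve, either way round below 0.2 rad and z of brush in the frame of sleeve below -0.058 m and contact force between brush and backstop above 2 N), for 0.1 s.
2. first stroke up: tip less than 40 mm below the mouth, or out (z of brush in the frame of sleeve above -0.04 m), for 0.05 s.
3. second stroke down: brush along the bore (within 0.2 rad) and pressing the backstop with more than 2 N (all of step 1), for 0.1 s.
4. second stroke up: tip less than 40 mm below the mouth, or out (z of brush in the frame of sleeve above -0.04 m), for 0.05 s.
5. third stroke down: brush along the bore (within 0.2 rad) and pressing the backstop with more than 2 N (all of step 3), for 0.1 s.
6. third stroke up: tip less than 40 mm below the mouth, or out (z of brush in the frame of sleeve above -0.04 m), for 0.05 s.
At the end, for the whole second after the job is handed in: The brush hangs in the stand: its axis within 12 mm of the tube's centre, tip 14 to 22 mm above the table, tilted less than 0.1 rad, at rest and released (horizontal distance between brush and stand_rim below 0.012 m and height (world z) of brush between 0.014 and 0.022 m and angle between brush's own z axis and vertical below 0.1 rad and linear speed of brush below 0.02 m/s); the robot touches nothing.
It fails at once if the brush is forced against the sleeve, backstop or fixture with more than 20 N (contact force between brush and fixture above 20 N).
It fails at once if the hand or arm pushes the fixture or sleeve with more than 10 N (contact force between any of the fingers, the arm and fixture above 10 N).
It fails at once if the brass adaptor is moved more than 15 mm (distance of adaptor from where it was at the start of the episode above 0.015 m).
It fails at once if the oil bottle is moved more than 15 mm or tipped (distance of oil_bottle from where it was at the start of the episode above 0.015 m or angle between oil_bottle's own z axis and vertical above 0.3 rad).
It also fails if it takes over 64 s, if anything falls off the work surface, if the arm or the gripper's body presses on something with over 40 N, if the wrist force passes 120 N, or if a joint passes its speed limit or range.

ROBOT

A 7-joint arm with a two-finger parallel gripper is mounted at the origin on the work surface. World frame = base frame: x ahead of the robot, y to its left, z up, the work surface at z = 0. Lengths are in m, angles in rad, forces in N, time in s.
With the tool pointing down it reaches from about 0.35 to 0.9 m from the base axis. Payload 8.1 kg.
Tool frame: the origin (TCP) lies midway between the tips of the shut fingers; the grasp point (between the pads) lies 19 mm behind it; z points along the fingers, y is the line along which they close (so a half turn about z gives the same grasp; the last joint's range is limited). The gripper opens to 92 mm and grips with 3 to 60 N. Pads are 19 mm wide; open, the fingers measure 130 mm over their backs; the gripper's body (75 mm by 190 mm) begins 47 mm behind the grasp point.
Start: joints at [-1.416, 0.434, 0.025, 1.573, -0.012, 1.134, -0.075], TCP at [0.159, 0.604, 0.199] pointing down, gripper open.
Joint ranges: [-2.62, 2.62], [-0.44, 2.09], [-1.27, 1.32], [0.08, 2.57], [-1.32, 4.46], [0.12, 2], [-2.74, 2.74]. Speed limits (rad/s): [2.22, 2.22, 3.01, 3.01, 3.14, 3.14, 3.14].

INTERFACE

Orientations are given as a rotation vector (axis times angle).
In Python, from cell import observe, get_image, camera_model, sign_off, recognise, silhouettes gives the robot as it stands.
- The arm moves only by the tool apply_moves, never from a script. Its argument "motion" is a list of rows, each an object of numbers: "x", "y", "z": the shift along the world's x, y, z in cm; "yaw": the turn about the world's z in degrees; "hand": the opening, from -1 (shut) to 1 (fully open), so that 0 is half open. In form: [{"x": .., "y": .., "z": .., "yaw": .., "hand": ..}, ...]. A call has 1 to 10 rows; each row is the pose to reach, as a shift and turn from the pose commanded when the call began; what a row does not reach only later rows make up. A row lasts 1/8 s, in which the tool goes at most 62.5 mm and 10.7 degrees, less where a joint would pass 70% of its speed; a pose out of reach is approached as far as the arm can. A call with a gripper value outside its range is refused whole. The fingers move at their own pace and stop on an object; "newtons" is the grip in N (left out, the last holds). Time passes only in rows, so rows that repeat a pose let the fingers close. It gives the time, the measured TCP pose, the force, the opening and the grip force at its end, in the units of the state.
- observe(): the state, without advancing time (a new reading comes with each control period).
- get_image(name): name is "side" or "top" or "wrist"; returns the picture (400x640x3 uint8, blue, green, red); there is no depth.
- camera_model(name): a dict with "camera_matrix" (3x3 intrinsics, pixels), "T" (4x4, takes a point from camera to world coordinates). Camera axes: x right, y up, looking along -z (the intrinsics and any distortion apply to the point x, -y, -z); pixel columns grow to the right and rows downward; lengths in m; the calibration is good to about 2 mm. The wrist camera is an equidistant fisheye: a pixel r from the principal point sees the ray r / f radians off the axis. A picture is of the moment at which its call begins: read the wrist's pose just before it. camera_model takes no time and is no camera call; for the wrist camera it gives the pose at the moment of the call.
- sign_off(): hands the job in; it is judged then, once.
Trained networks look in the newest picture that a camera, given by its name, has taken for a name from the list of things; names that differ only in an ending like _2 or _b are one class to them, and where a whole thing is asked for, a point or a joint stands for the part that bears it (a point fixed in the world has none). Each returns a list of dicts, best first, with "p" (0 to 1); they miss things now and then, are a little off and sometimes report something else, mostly with a low value. They report only what shows in the picture. A call takes as long as a camera call. They do not tell look-alikes from the thing itself.
- recognise(query, camera): "rect" ([left, top, right, bottom] in pixels, round what is visible of it).
- silhouettes(query, camera): "mask" (400x640 bool, what is visible of it) and "rect" ([left, top, right, bottom] in pixels, round what is visible of it).
The state is a dict: "clock": time; "joints": joint angles; "dq": joint speeds; "joint_efforts": joint torques, N m; "position": TCP position; "ee_rot": TCP orientation; "force": force on the tool from outside, world axes, zero at the start; "ft_torque": the same for the moment, N m; "width": opening from 0.0 (shut) to 1.0 (fully open); "gripper_force": force on a finger pad.
Only numpy, scipy, OpenCV 4.12 (cv2) and the standard library are available. Lean on these libraries where they do the work, as an engineer would, in place of code of your own. Each camera call takes 0.05 s, during which the arm holds its last target. There are 200 camera calls.

## Working session

There is one attempt and no reset: what is moved stays moved. The work goes in short steps, Python scripts to look and compute and a tool call to move; the robot and the scene stay as the last step left them, time stands still between calls to the robot, and variables do not carry over. Pictures are saved under pics/ and viewed, at most 10 in all, crops included, and the job is handed in when it is done.

Besides the shell and the picture viewer there is one more tool, called after ">>>" by a JSON object that holds its "name" and its "arguments". apply_moves: Moves the arm, as the interface text tells. Its arguments: {"type":"object","properties":{"motion":{"type":"array","items":{"type":"object","properties":{"x":{"type":"number"},"y":{"type":"number"},"z":{"type":"number"},"yaw":{"type":"number"},"hand":{"type":"number"}}}},"newtons":{"type":"number"}},"required":["motion"]}

```bash
mkdir -p pics; ls; cat > h.py <<'E'
import numpy as np, cv2
from cell import *
def ray(cam,u,v,m=None):
    m=m or camera_model(cam);K=np.array(m["camera_matrix"]);T=np.array(m["T"])
    x=(u-K[0,2])/K[0,0];y=(v-K[1,2])/K[1,1]
    if cam=="wrist":
        r=np.hypot(x,y);s=np.sin(r)/r if r>1e-9 else 1
        d=np.array([x*s,-y*s,-np.cos(r)])
    else: d=np.array([x,-y,-1.])
    return T[:3,3],T[:3,:3]@d
def atz(cam,u,v,z,m=None):
    o,d=ray(cam,u,v,m);return o+d*(z-o[2])/d[2]
def proj(cam,P,m=None):
    m=m or camera_model(cam);K=np.array(m["camera_matrix"]);T=np.array(m["T"])
    p=T[:3,:3].T@(np.array(P)-T[:3,3]);q=np.array([p[0],-p[1],-p[2]])
    if cam=="wrist":
        n=np.hypot(q[0],q[1]);a=np.arctan2(n,q[2])/max(n,1e-9);x,y=q[0]*a,q[1]*a
    else:x,y=q[0]/q[2],q[1]/q[2]
    return K[0,0]*x+K[0,2],K[1,1]*y+K[1,2]
E
python3 - <<'E'
from h import *
print(observe())
for c in ["side","top"]:
    cv2.imwrite(f"pics/{c}0.png",get_image(c)); m=camera_model(c);print(c,np.round(m["camera_matrix"],1).tolist(),np.round(m["T"],3).tolist(),[k for k in m])
    for q in ["brush","stand","fixture","sleeve","adaptor","oil_bottle"]:
        print(c,q,[(round(r["p"],2),np.round(r["rect"]).tolist()) for r in recognise(q,c)][:4])
E
```

```text
pics
{'clock': 0.0, 'joints': array([-1.41560917,  0.43518595,  0.02498261,  1.57408984, -0.01162007,
        1.13401591, -0.07507211]), 'dq': array([ 0.00117299, -0.00042425,  0.00066149,  0.00031102, -0.0011928 ,
        0.00133297,  0.00085832]), 'joint_efforts': array([-9.94705510e-05, -6.67853880e+01,  9.85044390e-01, -3.14459217e+01,
       -6.04538270e-02,  4.28435532e-02,  1.57441827e-04]), 'position': array([0.15925437, 0.60379425, 0.19837094]), 'ee_rot': array([-4.03893247e-01, -3.11544613e+00,  2.43785890e-03]), 'force': array([-0.70083394, -0.17638926, -0.53365377]), 'ft_torque': array([0.01096612, 0.03855795, 0.05353668]), 'gripper_force': 0.0, 'width': 0.998319768778451}
side [[503.7, 0.0, 319.0], [0.0, 503.7, 199.0], [0.0, 0.0, 1.0]] [[0.893, 0.246, -0.378, 0.149], [-0.451, 0.46, -0.765, -0.826], [-0.015, 0.853, 0.522, 0.758], [0.0, 0.0, 0.0, 1.0]] ['camera_matrix', 'T']
side brush [(0.78, [378.0, 188.0, 398.0, 263.0]), (0.75, [312.0, 155.0, 336.0, 192.0])]
side stand [(0.83, [373.0, 186.0, 410.0, 232.0]), (0.78, [203.0, 189.0, 274.0, 286.0]), (0.73, [304.0, 190.0, 347
[... 217 characters left out ...]
.0, 252.0, 380.0, 304.0])]
side oil_bottle [(0.73, [285.0, 146.0, 303.0, 196.0])]
top [[427.0, 0.0, 315.9], [0.0, 427.0, 192.9], [0.0, 0.0, 1.0]] [[0.026, 0.993, -0.118, 0.509], [-1.0, 0.026, -0.007, 0.065], [-0.004, 0.118, 0.993, 0.972], [0.0, 0.0, 0.0, 1.0]] ['camera_matrix', 'T']
top brush [(0.73, [268.0, 163.0, 296.0, 194.0]), (0.61, [357.0, 131.0, 387.0, 163.0])]
top stand [(0.86, [252.0, 152.0, 316.0, 215.0]), (0.83, [234.0, 246.0, 328.0, 339.0]), (0.68, [280.0, 80.0, 335.0, 135.0])]
top fixture [(0.55, [377.0, 175.0, 454.0, 271.0])]
top sleeve [(0.61, [408.0, 218.0, 441.0, 259.0])]
top adaptor [(0.72, [331.0, 189.0, 352.0, 210.0])]
top oil_bottle [(0.64, [167.0, 153.0, 205.0, 192.0])]
```

View pics/side0.png

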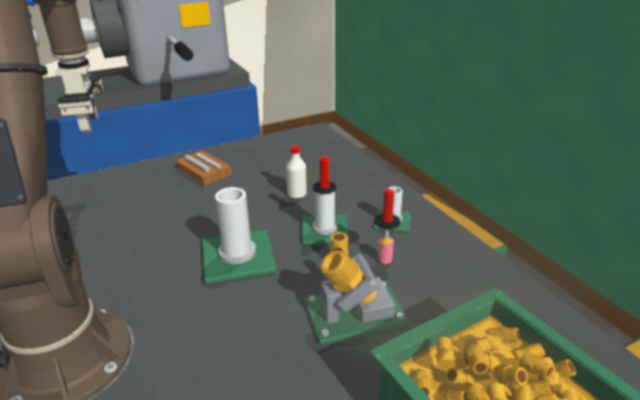

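View pics/top0.png

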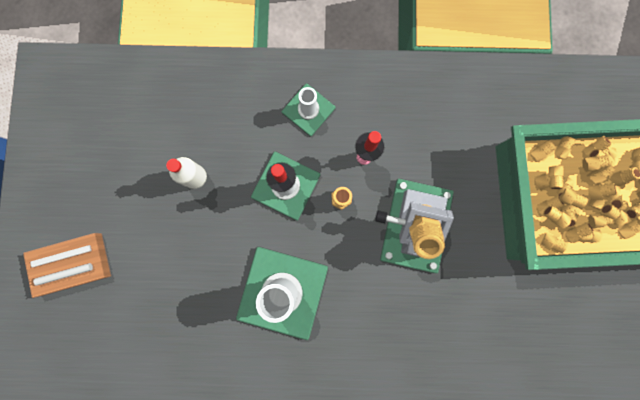

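```bash
python3 - <<'E'
from h import *
im=get_image("top");hsv=cv2.cvtColor(im,cv2.COLOR_BGR2HSV)
g=cv2.inRange(hsv,(55,80,30),(90,255,160))
for n,(a,b,c,d),z in [("stand",(245,145,325,222),.012),("fix",(375,172,460,275),.014)]:
    m=np.zeros_like(g);m[b:d,a:c]=g[b:d,a:c]
    ys,xs=np.nonzero(m);P=np.array([atz("top",x,y,z)[:2] for x,y in zip(xs,ys)],np.float32)
    r=cv2.minAreaRect((P*1000));print(n,len(xs),r,cv2.boxPoints(r).round().tolist())
# sleeve
red=cv2.inRange(hsv,(0,180,90),(6,255,255))|cv2.inRange(hsv,(175,180,90),(180,255,255))
n,l,s,c=cv2.connectedComponentsWithStats(red)
for i in range(1,n):
    if s[i,4]>30: print("red",s[i],c[i],atz("top",*c[i],.2)*1000)
for r in silhouettes("sleeve","top")[:1]:
    ys,xs=np.nonzero(r["mask"]);print(r["p"],r["rect"],xs.mean(),ys.mean())
cv2.imwrite("pics/crop.png",cv2.resize(im[140:280,240:470],None,fx=3.4,fy=3.4,interpolation=cv2.INTER_CUBIC))
s=get_image("side");cv2.imwrite("pics/crops.png",cv2.resize(s[140:350,270:430],None,fx=2.8,fy=2.8,interpolation=cv2.INTER_CUBIC))
E
```

```text
stand 1119 ((639.0901489257812, 140.81771850585938), (119.03662109375, 118.81768035888672), 65.70014953613281) [[560.0, 111.0], [669.0, 62.0], [718.0, 171.0], [609.0, 220.0]]
fix 1345 ((556.908203125, -156.61526489257812), (129.8689727783203, 188.9112091064453), 79.06897735595703) [[452.0, -202.0], [637.0, -238.0], [662.0, -111.0], [476.0, -75.0]]
red [367 133  13  18  51] [372.         142.05882353] [698.08061884 -30.98171631 200.        ]
red [272 171  14  11  68] [280.58823529 176.07352941] [630.27632584 135.41664716 200.        ]
0.78 [410.9, 217.8, 443.4, 257.0] 426.66092475067995 236.39256572982774
```

View pics/crop.png

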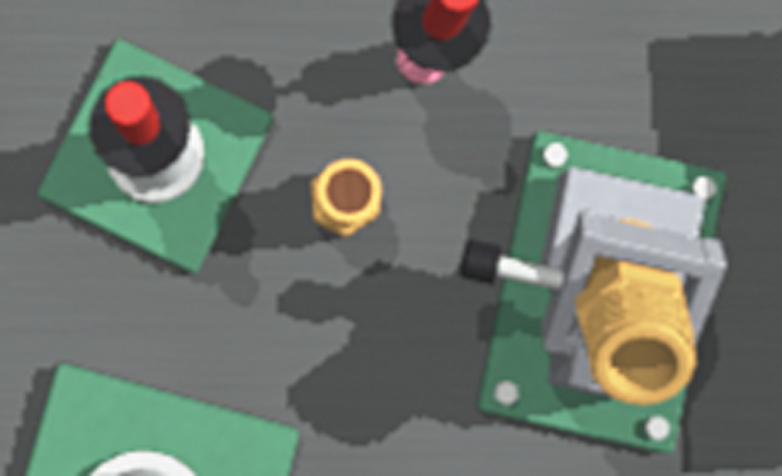

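```bash
python3 - <<'E'
from h import *
print(atz("top",645/3.4+240,362/3.4+140,.15)*1000, atz("top",130/3.4+240,103/3.4+140,.213)*1000)
a=np.deg2rad(-10.93);ax=np.array([np.cos(a),np.sin(a),0]);ctr=np.array([.5569,-.1566,0])
M=ctr-.05*ax+[0,0,.15];print(M,proj("top",M),ax)
from scipy.spatial.transform import Rotation as R
o=observe();print(R.from_rotvec(o["ee_rot"]).as_matrix().round(3))
print(proj("side",M),proj("side",[.639,.141,.213]),proj("side",[.639,.141,.13]))
E
```

```text
[ 509.62141702 -149.367643    150.        ] [638.65639034 138.84397636 213.        ]
[ 0.50780702 -0.14711952  0.15      ] (np.float64(428.5304038682235), np.float64(247.39780864818303)) [ 0.98185957 -0.18960957  0.        ]
[[-0.967  0.255 -0.   ]
 [ 0.255  0.967  0.   ]
 [ 0.     0.    -1.   ]]
(np.float64(331.1651392947942), np.float64(260.450903562648)) (np.float64(323.0889133254562), np.float64(157.35476195415046)) (np.float64(323.43960130979286), np.float64(187.27073802353442))
```

View pics/crops.png

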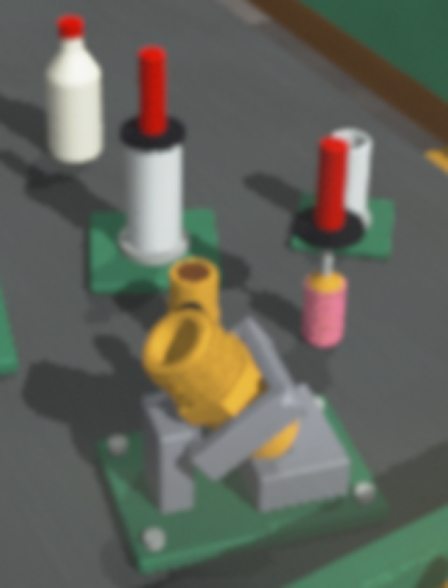

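>>> {"name": "apply_moves", "arguments": {"motion": [{"x": 2, "y": -2, "z": 6, "yaw": 3.9, "hand": 1}, {"x": 12, "y": -11.6, "z": 6, "yaw": 3.9, "hand": 1}, {"x": 24, "y": -23.2, "z": 6, "yaw": 3.9, "hand": 1}, {"x": 36, "y": -34.8, "z": 6, "yaw": 3.9, "hand": 1}, {"x": 48, "y": -46.4, "z": 6, "yaw": 3.9, "hand": 1}, {"x": 48, "y": -46.4, "z": 6, "yaw": 3.9, "hand": 1}, {"x": 48, "y": -46.4, "z": 6, "yaw": 3.9, "hand": 1}, {"x": 48, "y": -46.4, "z": 6, "yaw": 3.9, "hand": 1}, {"x": 48, "y": -46.4, "z": 6, "yaw": 3.9, "hand": 1}, {"x": 48, "y": -46.4, "z": 6, "yaw": 3.9, "hand": 1}], "newtons": 15}}

```text
clock: 2.1
position: [0.5842, 0.1935, 0.2592]
ee_rot: [0.297, 3.127, 0.001]
force: [0.6, 1.1, -0.0]
width: 0.999
gripper_force: 0.0
```

>>> {"name": "apply_moves", "arguments": {"motion": [{"x": 0, "y": 0, "z": 0, "yaw": 0, "hand": 1}]}}

```text
clock: 2.22
position: [0.5862, 0.1888, 0.2588]
ee_rot: [0.311, 3.124, -0.004]
force: [0.5, -0.3, 0.4]
width: 1.001
gripper_force: 0.0
```

>>> {"name": "apply_moves", "arguments": {"motion": [{"x": 2.6, "y": -2.4, "z": 0, "yaw": 0.4, "hand": 1}, {"x": 5.3, "y": -4.8, "z": 0, "yaw": 0.4, "hand": 1}, {"x": 5.3, "y": -4.8, "z": 0, "yaw": 0.4, "hand": 1}, {"x": 5.3, "y": -4.8, "z": 0, "yaw": 0.4, "hand": 1}]}}

```text
clock: 2.72
position: [0.6352, 0.1481, 0.2587]
ee_rot: [-0.285, -3.128, -0.001]
force: [-0.0, 0.2, -1.0]
width: 1.001
gripper_force: 0.0
```

```bash
python3 - <<'E'
from h import *
o=observe();print(o["position"],o["force"]);m=camera_model("wrist");im=get_image("wrist");cv2.imwrite("pics/w1.png",im)
print(proj("wrist",[.639,.141,.213],m))
print(np.round(m["camera_matrix"],1).tolist(),np.round(m["T"],3).tolist())
hsv=cv2.cvtColor(im,cv2.COLOR_BGR2HSV)
red=cv2.inRange(hsv,(0,170,90),(6,255,255))|cv2.inRange(hsv,(175,170,90),(180,255,255))
n,l,s,c=cv2.connectedComponentsWithStats(red)
for i in range(1,n):
    if s[i,4]>60: print("red",s[i],c[i],atz("wrist",*c[i],.2,m)*1000)
E
```

```text
[0.63519755 0.1481303  0.25872425] [-0.00260991  0.17910616 -0.97514873]
(np.float64(312.90064658465604), np.float64(211.459000416359))
[[309.7, 0.0, 319.4], [0.0, 309.7, 194.3], [0.0, 0.0, 1.0]] [[0.182, -0.939, -0.293, 0.555], [0.983, 0.174, 0.053, 0.162], [0.001, -0.298, 0.955, 0.444], [0.0, 0.0, 0.0, 1.0]]
red [491 158  18  21 136] [496.15441176 165.95588235] [632.52857852 309.99519029 200.        ]
red [300 176  29  43 578] [315.28892734 190.8633218 ] [626.30867214 145.18158113 200.        ]
```

View pics/w1.png

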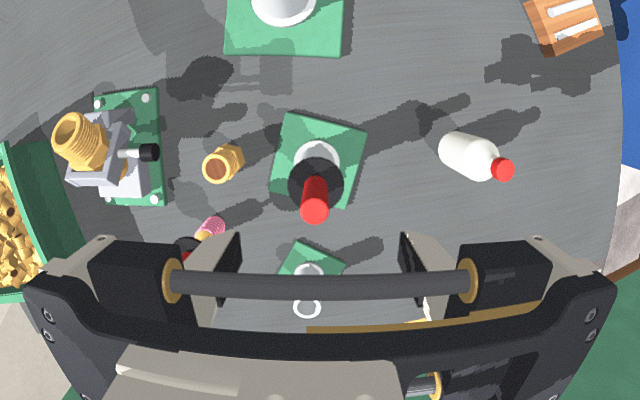

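>>> {"name": "apply_moves", "arguments": {"motion": [{"x": 0.4, "y": -0.8, "z": 0, "yaw": -0.5, "hand": 1}, {"x": 0.4, "y": -0.8, "z": -2, "yaw": -0.5, "hand": 1}, {"x": 0.4, "y": -0.8, "z": -5, "yaw": -0.5, "hand": 1}, {"x": 0.4, "y": -0.8, "z": -8, "yaw": -0.5, "hand": 1}, {"x": 0.4, "y": -0.8, "z": -9.4, "yaw": -0.5, "hand": 1}, {"x": 0.4, "y": -0.8, "z": -9.4, "yaw": -0.5, "hand": 1}, {"x": 0.4, "y": -0.8, "z": -9.4, "yaw": -0.5, "hand": 1}]}}

```text
clock: 3.65
position: [0.6407, 0.139, 0.1663]
ee_rot: [0.3, 3.125, 0.001]
force: [0.6, -0.1, 0.2]
width: 0.995
gripper_force: 0.0
```

```bash
python3 - <<'E'
from h import *
o=observe();print(o["position"],o["force"]);m=camera_model("wrist");im=get_image("wrist")
for x in (.635,.639,.643): print(x,proj("wrist",[x,.141,.213],m))
hsv=cv2.cvtColor(im,cv2.COLOR_BGR2HSV)
red=cv2.inRange(hsv,(0,170,90),(6,255,255))|cv2.inRange(hsv,(175,170,90),(180,255,255))
n,l,s,c=cv2.connectedComponentsWithStats(red)
for i in range(1,n):
    if s[i,4]>60: print("red",s[i],c[i])
E
```

```text
[0.6406975  0.13902391 0.16626394] [ 0.64186303 -0.12923411  0.16991608]
0.635 (np.float64(323.4591223105018), np.float64(255.08831731174837))
0.639 (np.float64(324.90824541202875), np.float64(261.74536803415924))
0.643 (np.float64(326.32481039761575), np.float64(268.2396682909489))
red [547 169  28  28 561] [559.61319073 181.59180036]
red [ 305  197   43   77 2707] [325.36424086 238.22016993]
```

>>> {"name": "apply_moves", "arguments": {"motion": [{"hand": -1}, {"hand": -1}, {"hand": -1}, {"hand": -1}, {"hand": -1}, {"hand": -1}, {"hand": -1}], "newtons": 15}}

```text
schema error: expected keys x, y, z, yaw, hand
```

>>> {"name": "apply_moves", "arguments": {"motion": [{"x": 0, "y": 0, "z": 0, "yaw": 0, "hand": -1}, {"x": 0, "y": 0, "z": 0, "yaw": 0, "hand": -1}, {"x": 0, "y": 0, "z": 0, "yaw": 0, "hand": -1}, {"x": 0, "y": 0, "z": 0, "yaw": 0, "hand": -1}, {"x": 0, "y": 0, "z": 0, "yaw": 0, "hand": -1}, {"x": 0, "y": 0, "z": 0, "yaw": 0, "hand": -1}], "newtons": 15}}

```text
clock: 4.45
position: [0.6399, 0.1389, 0.1649]
ee_rot: [-0.3, -3.127, -0.0]
force: [0.3, -0.6, -0.6]
width: 0.394
gripper_force: 0.0
```

>>> {"name": "apply_moves", "arguments": {"motion": [{"x": 0, "y": 0, "z": 0, "yaw": 0, "hand": -1}, {"x": 0, "y": 0, "z": 0, "yaw": 0, "hand": -1}, {"x": 0, "y": 0, "z": 0, "yaw": 0, "hand": -1}, {"x": 0, "y": 0, "z": 0, "yaw": 0, "hand": -1}]}}

```text
clock: 4.95
position: [0.6398, 0.1389, 0.1648]
ee_rot: [-0.3, -3.127, 0.0]
force: [-0.9, 0.3, -0.9]
width: 0.258
gripper_force: 14.9
```

>>> {"name": "apply_moves", "arguments": {"motion": [{"x": 0, "y": 0, "z": 2, "yaw": 0, "hand": -1}, {"x": 0, "y": 0, "z": 5, "yaw": 0, "hand": -1}, {"x": 0, "y": 0, "z": 8, "yaw": 0, "hand": -1}, {"x": 0, "y": 0, "z": 9.2, "yaw": 0, "hand": -1}, {"x": 0, "y": 0, "z": 9.2, "yaw": 0, "hand": -1}, {"x": 0, "y": 0, "z": 9.2, "yaw": 0, "hand": -1}, {"x": -0.8, "y": 0.2, "z": 9.2, "yaw": 0, "hand": -1}, {"x": -1.6, "y": 0.3, "z": 9.2, "yaw": 0, "hand": -1}, {"x": -2.3, "y": 0.45, "z": 9.2, "yaw": 0, "hand": -1}, {"x": -3.0, "y": 0.6, "z": 9.2, "yaw": 0, "hand": -1}]}}

```text
clock: 6.2
position: [0.6094, 0.1451, 0.257]
ee_rot: [0.3, 3.127, 0.0]
force: [1.0, 0.6, -2.0]
width: 0.257
gripper_force: 15.0
```

```bash
python3 - <<'E'
from h import *
o=observe();print(o["position"],o["force"],o["ft_torque"],o["gripper_force"]);s=get_image("side");cv2.imwrite("pics/s2.png",cv2.resize(s[80:280,200:420],None,fx=2.7,fy=2.7,interpolation=cv2.INTER_CUBIC))
E
```

```text
[0.60938768 0.14514162 0.25700647] [ 0.98896259  0.57465525 -2.00728259] [ 0.16507389 -0.33367129  0.04717766] 14.990231841802597
```

View pics/s2.png

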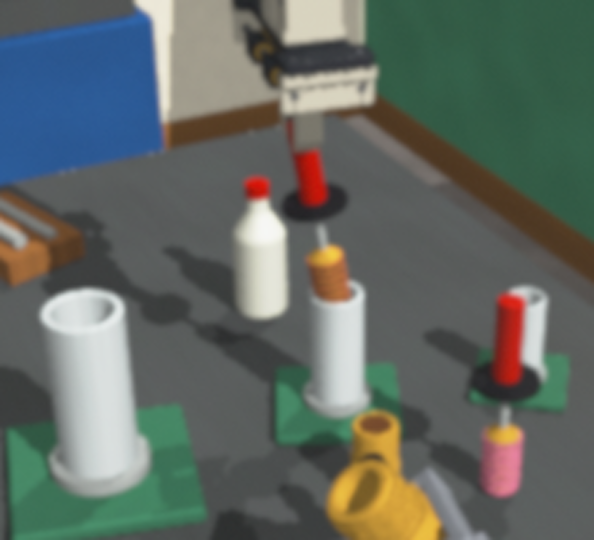

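>>> {"name": "apply_moves", "arguments": {"motion": [{"x": -0.8, "y": 0.15, "z": -0.1, "yaw": 0, "hand": -1}, {"x": -1.6, "y": 0.3, "z": -0.2, "yaw": 0, "hand": -1}, {"x": -2.4, "y": 0.45, "z": -0.4, "yaw": 0, "hand": -1}, {"x": -3.2, "y": 0.6, "z": -0.65, "yaw": 0, "hand": -1}, {"x": -4.0, "y": 0.8, "z": -0.95, "yaw": 0, "hand": -1}, {"x": -4.8, "y": 0.9, "z": -1.2, "yaw": 0, "hand": -1}, {"x": -5.6, "y": 1.1, "z": -1.6, "yaw": 0, "hand": -1}, {"x": -6.4, "y": 1.2, "z": -2.0, "yaw": 0, "hand": -1}, {"x": -6.4, "y": 1.2, "z": -2.0, "yaw": 0, "hand": -1}, {"x": -6.4, "y": 1.2, "z": -2.0, "yaw": 0, "hand": -1}]}}

```text
clock: 7.5
position: [0.546, 0.1569, 0.237]
ee_rot: [0.301, 3.127, 0.0]
force: [0.7, 1.1, -0.1]
width: 0.261
gripper_force: 15.0
```

>>> {"name": "apply_moves", "arguments": {"motion": [{"x": -0.6, "y": 0.1, "z": 0.8, "yaw": 0, "hand": -1}, {"x": -1.7, "y": 0.3, "z": 2.4, "yaw": 0, "hand": -1}, {"x": -3.0, "y": 0.6, "z": 4.2, "yaw": 0, "hand": -1}, {"x": -3.5, "y": 0.7, "z": 6, "yaw": 0, "hand": -1}, {"x": -3.5, "y": 0.7, "z": 8, "yaw": 0, "hand": -1}, {"x": -3.5, "y": 0.7, "z": 8, "yaw": 0, "hand": -1}, {"x": -3.5, "y": 0.7, "z": 8, "yaw": 0, "hand": -1}]}}

```text
clock: 8.38
position: [0.5103, 0.1639, 0.3168]
ee_rot: [-0.3, -3.127, -0.0]
force: [-0.4, -0.1, -2.4]
width: 0.257
gripper_force: 15.0
```

```bash
python3 - <<'E'
from h import *
o=observe();print(o["position"],o["force"],o["ft_torque"],o["gripper_force"]);s=get_image("side");cv2.imwrite("pics/s3.png",cv2.resize(s[0:280,200:420],None,fx=2.1,fy=2.1,interpolation=cv2.INTER_CUBIC))
for q in ["brush"]:
  for c in ["side","top"]:
    if c=="top": get_image(c)
    for r in silhouettes(q,c):
        ys,xs=np.nonzero(r["mask"]);print(c,r["p"],np.round(r["rect"]))
E
```

```text
[0.51032133 0.16391823 0.316776  ] [-0.36746906 -0.11582864 -2.35597098] [ 0.04723782  0.06238179 -0.01826315] 14.993832260370255
side 0.69 [268. 113. 313. 172.]
side 0.58 [378. 188. 400. 262.]
side 0.49 [329. 235. 348. 257.]
top 0.98 [356. 131. 388. 164.]
top 0.74 [252. 185. 283. 217.]
```

View pics/s3.png

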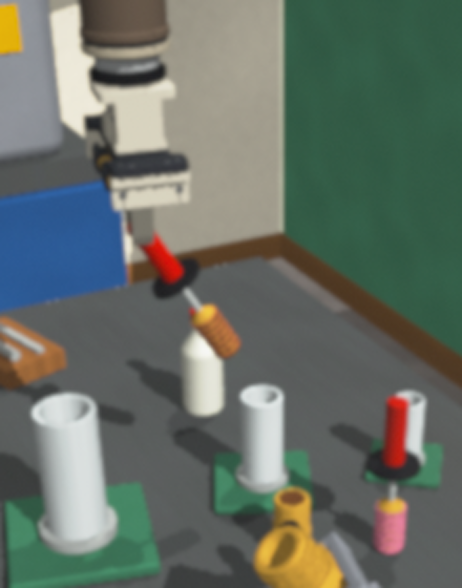

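```bash
python3 - <<'E'
from h import *
ax=np.array([.982,-.19,0]);G=np.array([.5103,.1639,.3358]);z=np.array([0,0,1])
for t in (30,34,38,42):
    r=np.deg2rad(t);d=ax*np.sin(r)-z*np.cos(r)
    print(t,[((np.array(proj("side",G+s*d))-[200,0])*2.1).round(1).tolist() for s in (.05,.165)],[np.round(proj("top",G+s*d),1).tolist() for s in (.05,.165)])
im=get_image("top");cv2.imwrite("pics/t3.png",cv2.resize(im[150:270,230:470],None,fx=3.3,fy=3.3,interpolation=cv2.INTER_CUBIC))
E
```

```text
30 [[164.2, 278.5], [218.6, 352.7]] [[258.5, 225.9], [273.2, 197.5]]
34 [[166.8, 276.6], [226.7, 346.8]] [[258.8, 224.0], [274.1, 191.9]]
38 [[169.3, 274.5], [234.5, 340.3]] [[259.0, 222.2], [274.8, 186.5]]
42 [[171.6, 272.3], [241.8, 333.5]] [[259.2, 220.5], [275.5, 181.2]]
```

>>> {"name": "apply_moves", "arguments": {"motion": [{"x": -1.0, "y": -2.5, "z": 0, "yaw": 0, "hand": -1}, {"x": -2.7, "y": -7, "z": 0, "yaw": 0, "hand": -1}, {"x": -4.4, "y": -11.5, "z": 0, "yaw": 0, "hand": -1}, {"x": -6.1, "y": -16, "z": 0, "yaw": 0, "hand": -1}, {"x": -7.9, "y": -20.5, "z": 0, "yaw": 0, "hand": -1}, {"x": -9.6, "y": -25, "z": 0, "yaw": 0, "hand": -1}, {"x": -11.2, "y": -29.1, "z": 0, "yaw": 0, "hand": -1}, {"x": -11.2, "y": -29.1, "z": -1.5, "yaw": 0, "hand": -1}, {"x": -11.2, "y": -29.1, "z": -1.5, "yaw": 0, "hand": -1}, {"x": -11.2, "y": -29.1, "z": -1.5, "yaw": 0, "hand": -1}]}}

```text
clock: 9.88
position: [0.3993, -0.1261, 0.3019]
ee_rot: [-0.298, -3.127, 0.0]
force: [0.1, 0.7, -2.0]
width: 0.255
gripper_force: 15.0
```

```bash
python3 - <<'E'
from h import *
o=observe();print(o["position"],o["ee_rot"],o["force"])
s=get_image("side");t=get_image("top")
a=cv2.resize(s[170:310,250:410],None,fx=3.5,fy=3.5,interpolation=cv2.INTER_CUBIC)
ax=np.array([.982,-.19,0]);G=o["position"]+[0,0,.019];z=np.array([0,0,1]);M=np.array([.508,-.148,.15])
for T in (30,34,38):
    r=np.deg2rad(T);d=ax*np.sin(r)-z*np.cos(r);
    print(T,[((np.array(proj("side",G+s_*d))-[250,170])*3.5).round().tolist() for s_ in (.05,.165)],[((np.array(proj("top",G+s_*d))-[370,190])*3.5).round().tolist() for s_ in (.05,.165)])
print("M",(np.array(proj("side",M))-[250,170])*3.5,(np.array(proj("top",M))-[370,190])*3.5)
b=cv2.resize(t[190:330,370:435],None,fx=3.5,fy=3.5,interpolation=cv2.INTER_CUBIC)
cv2.imwrite("pics/s4.png",np.hstack([a,b]))
E
```

```text
[ 0.39929408 -0.12609524  0.30189313] [-2.97566294e-01 -3.12692225e+00  1.08988416e-04] [ 0.1164347   0.68941395 -1.99815691]
30 [[121.0, 147.0], [234.0, 285.0]] [[242.0, 389.0], [209.0, 254.0]]
34 [[126.0, 143.0], [252.0, 273.0]] [[245.0, 383.0], [215.0, 236.0]]
38 [[132.0, 139.0], [268.0, 260.0]] [[247.0, 377.0], [222.0, 219.0]]
M [285.13692928 317.35978082] [206.47272135 200.5782661 ]
```

View pics/s4.png

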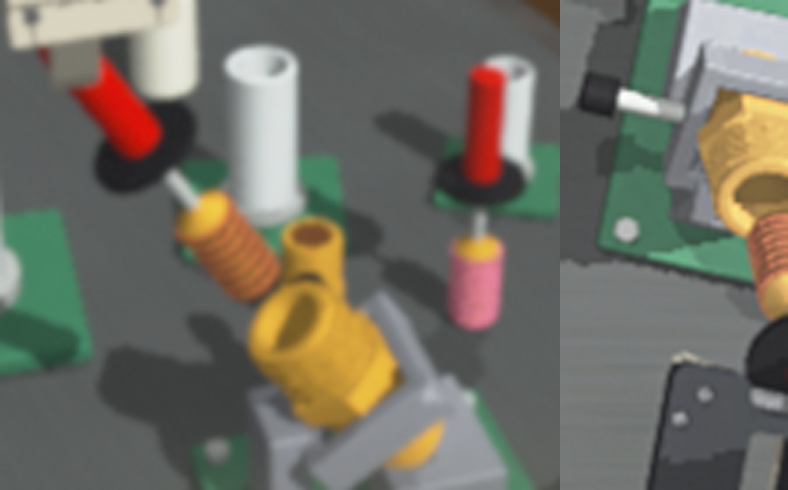

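>>> {"name": "apply_moves", "arguments": {"motion": [{"x": 0.5, "y": -0.1, "z": -1.0, "yaw": 0, "hand": -1}, {"x": 1.1, "y": -0.3, "z": -2.0, "yaw": 0, "hand": -1}, {"x": 1.7, "y": -0.45, "z": -3.0, "yaw": 0, "hand": -1}, {"x": 2.1, "y": -0.55, "z": -3.7, "yaw": 0, "hand": -1}, {"x": 2.5, "y": -0.6, "z": -4.3, "yaw": 0, "hand": -1}, {"x": 2.9, "y": -0.7, "z": -4.9, "yaw": 0, "hand": -1}, {"x": 3.3, "y": -0.8, "z": -5.5, "yaw": 0, "hand": -1}, {"x": 3.3, "y": -0.8, "z": -5.5, "yaw": 0, "hand": -1}]}}

```text
clock: 10.98
position: [0.4319, -0.1351, 0.2465]
ee_rot: [-0.3, -3.126, 0.0]
force: [0.5, 0.0, 0.2]
width: 0.253
gripper_force: 15.0
```

```bash
python3 - <<'E'
from h import *
for i in range(1):
    o=observe();print(o["position"],o["force"],o["ft_torque"])
s=get_image("side");o=observe();print(o["force"])
cv2.imwrite("pics/s5.png",cv2.resize(s[170:310,250:410],None,fx=3.5,fy=3.5,interpolation=cv2.INTER_CUBIC))
E
```

```text
[ 0.43191314 -0.13512819  0.24651757] [0.4786122  0.03587653 0.19098264] [0.02014256 0.08285887 0.02522938]
[ 0.3814384   0.62878847 -1.45930423]
```

View pics/s5.png

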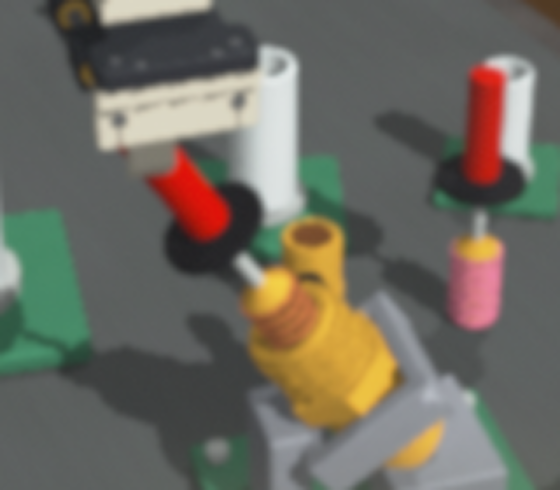

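>>> {"name": "apply_moves", "arguments": {"motion": [{"x": 0.3, "y": -0.05, "z": -0.4, "yaw": 0, "hand": -1}, {"x": 0.6, "y": -0.1, "z": -0.85, "yaw": 0, "hand": -1}, {"x": 0.9, "y": -0.15, "z": -1.3, "yaw": 0, "hand": -1}, {"x": 1.2, "y": -0.25, "z": -1.75, "yaw": 0, "hand": -1}, {"x": 1.5, "y": -0.3, "z": -2.2, "yaw": 0, "hand": -1}, {"x": 1.8, "y": -0.35, "z": -2.6, "yaw": 0, "hand": -1}, {"x": 1.8, "y": -0.35, "z": -2.6, "yaw": 0, "hand": -1}, {"x": 1.8, "y": -0.35, "z": -2.6, "yaw": 0, "hand": -1}]}}

```text
clock: 12.02
position: [0.45, -0.1386, 0.221]
ee_rot: [0.3, 3.127, 0.0]
force: [-0.2, 0.5, -2.0]
width: 0.256
gripper_force: 15.0
```

```bash
cat >f.py <<'E'
from h import *
d=np.array([.563,-.109,-.819]);M=np.array([.510,-.149,.15]);F=[];T=[]
for i in range(5):
    get_image("side");o=observe();F.append(o["force"]);T.append(o["ft_torque"])
G=o["position"]+[0,0,.019]-M;s=G@d;F=np.mean(F,0)
print("s",.1655+s,"off",(G-s*d).round(4),"F",F.round(2),"axial",-(F-[0,0,-1.5])@d,"T",np.mean(T,0).round(3),"grip",o["gripper_force"],"t",o["clock"])
E
python3 f.py
```

```text
s 0.05679843420484029 off [ 0.0011 -0.0015  0.001 ] F [-0.58  0.46 -2.08] axial -0.09633372407975638 T [0.165 0.187 0.022] grip 14.997830986976624 t 12.275
```

Free so far. Continue deeper in 1 cm steps.

>>> {"name": "apply_moves", "arguments": {"motion": [{"x": 0.15, "y": -0.05, "z": -0.2, "yaw": 0, "hand": -1}, {"x": 0.3, "y": -0.05, "z": -0.4, "yaw": 0, "hand": -1}, {"x": 0.45, "y": -0.1, "z": -0.65, "yaw": 0, "hand": -1}, {"x": 0.55, "y": -0.1, "z": -0.8, "yaw": 0, "hand": -1}, {"x": 0.55, "y": -0.1, "z": -0.8, "yaw": 0, "hand": -1}]}}

```text
clock: 12.9
position: [0.4554, -0.1397, 0.2128]
ee_rot: [-0.3, -3.127, 0.0]
force: [-0.2, 1.3, -1.7]
width: 0.257
gripper_force: 15.0
```

```bash
python3 f.py
```

```text
s 0.06663102374435574 off [ 0.0011 -0.0014  0.001 ] F [-0.12 -0.01 -2.22] axial -0.5211213456296448 T [ 0.103  0.165 -0.011] grip 14.99705359339714 t 13.15
```

>>> {"name": "apply_moves", "arguments": {"motion": [{"x": 0.15, "y": -0.05, "z": -0.2, "yaw": 0, "hand": -1}, {"x": 0.3, "y": -0.05, "z": -0.4, "yaw": 0, "hand": -1}, {"x": 0.4, "y": -0.1, "z": -0.6, "yaw": 0, "hand": -1}, {"x": 0.4, "y": -0.1, "z": -0.6, "yaw": 0, "hand": -1}]}}

```text
clock: 13.65
position: [0.4593, -0.1406, 0.2068]
ee_rot: [-0.3, -3.127, -0.0]
force: [-2.5, 0.7, 2.1]
width: 0.254
gripper_force: 15.0
```

```bash
python3 f.py
```

```text
s 0.07385763753789783 off [ 0.001  -0.0016  0.0009] F [-2.46  1.11  0.97] axial 3.526411999996054 T [0.254 0.592 0.015] grip 15.002996027469635 t 13.9
```

>>> {"name": "apply_moves", "arguments": {"motion": [{"x": 0.1, "y": 0, "z": -0.15, "yaw": 0, "hand": -1}, {"x": 0.1, "y": 0, "z": -0.15, "yaw": 0, "hand": -1}, {"x": 0.1, "y": 0, "z": -0.15, "yaw": 0, "hand": -1}]}}

```text
clock: 14.28
position: [0.4604, -0.1406, 0.2055]
ee_rot: [0.301, 3.127, 0.0]
force: [-3.2, 0.4, 2.2]
width: 0.258
gripper_force: 15.0
```

```bash
python3 f.py
```

```text
s 0.07570885369391053 off [ 0.001  -0.0014  0.0009] F [-2.52  0.59  2.24] axial 4.548526196771816 T [0.192 0.711 0.009] grip 15.002032667398453 t 14.525
```

>>> {"name": "apply_moves", "arguments": {"motion": [{"x": -0.6, "y": 0.1, "z": 0.9, "yaw": 0, "hand": -1}, {"x": -1.2, "y": 0.2, "z": 1.75, "yaw": 0, "hand": -1}, {"x": -1.8, "y": 0.35, "z": 2.6, "yaw": 0, "hand": -1}, {"x": -2.4, "y": 0.45, "z": 3.5, "yaw": 0, "hand": -1}, {"x": -3.0, "y": 0.6, "z": 4.4, "yaw": 0, "hand": -1}, {"x": -3.0, "y": 0.6, "z": 4.4, "yaw": 0, "hand": -1}, {"x": -3.0, "y": 0.6, "z": 4.4, "yaw": 0, "hand": -1}]}}

```text
clock: 15.4
position: [0.4305, -0.1346, 0.2494]
ee_rot: [0.3, 3.127, 0.0]
force: [-0.3, 0.1, -2.3]
width: 0.255
gripper_force: 15.0
```

```bash
python3 f.py
```

```text
s 0.022338247913971376 off [ 0.001  -0.0012  0.0009] F [-0.34  0.12 -1.54] axial 0.1699871478398533 T [ 0.     0.047 -0.024] grip 14.996851533651352 t 15.65
```

>>> {"name": "apply_moves", "arguments": {"motion": [{"x": 0.6, "y": -0.1, "z": -0.9, "yaw": 0, "hand": -1}, {"x": 1.2, "y": -0.25, "z": -1.8, "yaw": 0, "hand": -1}, {"x": 1.8, "y": -0.35, "z": -2.6, "yaw": 0, "hand": -1}, {"x": 2.3, "y": -0.45, "z": -3.3, "yaw": 0, "hand": -1}, {"x": 2.6, "y": -0.5, "z": -3.8, "yaw": 0, "hand": -1}, {"x": 2.8, "y": -0.55, "z": -4.1, "yaw": 0, "hand": -1}, {"x": 3.0, "y": -0.6, "z": -4.4, "yaw": 0, "hand": -1}, {"x": 3.0, "y": -0.6, "z": -4.4, "yaw": 0, "hand": -1}, {"x": 3.0, "y": -0.6, "z": -4.4, "yaw": 0, "hand": -1}]}}

```text
clock: 16.77
position: [0.4603, -0.1406, 0.2056]
ee_rot: [0.3, 3.127, 0.0]
force: [-2.0, 0.5, 1.3]
width: 0.258
gripper_force: 15.0
```

```bash
python3 f.py
```

```text
s 0.07559459698406606 off [ 0.001  -0.0014  0.0009] F [-2.5   1.27  2.01] axial 4.415364337114203 T [0.249 0.701 0.016] grip 15.003487318754196 t 17.025
```

>>> {"name": "apply_moves", "arguments": {"motion": [{"x": -0.6, "y": 0.1, "z": 0.9, "yaw": 0, "hand": -1}, {"x": -1.2, "y": 0.2, "z": 1.75, "yaw": 0, "hand": -1}, {"x": -1.8, "y": 0.35, "z": 2.6, "yaw": 0, "hand": -1}, {"x": -2.4, "y": 0.45, "z": 3.5, "yaw": 0, "hand": -1}, {"x": -3.0, "y": 0.6, "z": 4.4, "yaw": 0, "hand": -1}, {"x": -3.0, "y": 0.6, "z": 4.4, "yaw": 0, "hand": -1}, {"x": -3.0, "y": 0.6, "z": 4.4, "yaw": 0, "hand": -1}]}}

```text
clock: 17.9
position: [0.4305, -0.1345, 0.2494]
ee_rot: [0.3, 3.127, 0.0]
force: [0.2, -0.7, -1.1]
width: 0.256
gripper_force: 15.0
```

>>> {"name": "apply_moves", "arguments": {"motion": [{"x": 0.6, "y": -0.1, "z": -0.9, "yaw": 0, "hand": -1}, {"x": 1.2, "y": -0.25, "z": -1.8, "yaw": 0, "hand": -1}, {"x": 1.8, "y": -0.35, "z": -2.6, "yaw": 0, "hand": -1}, {"x": 2.3, "y": -0.45, "z": -3.3, "yaw": 0, "hand": -1}, {"x": 2.6, "y": -0.5, "z": -3.8, "yaw": 0, "hand": -1}, {"x": 2.8, "y": -0.55, "z": -4.1, "yaw": 0, "hand": -1}, {"x": 3.0, "y": -0.6, "z": -4.4, "yaw": 0, "hand": -1}, {"x": 3.0, "y": -0.6, "z": -4.4, "yaw": 0, "hand": -1}, {"x": 3.0, "y": -0.6, "z": -4.4, "yaw": 0, "hand": -1}]}}

```text
clock: 19.02
position: [0.4604, -0.1406, 0.2056]
ee_rot: [0.301, 3.127, 0.0]
force: [-2.8, 0.4, 1.9]
width: 0.258
gripper_force: 15.0
```

```bash
python3 f.py
```

```text
s 0.07559882394274378 off [ 0.001  -0.0014  0.0009] F [-2.67  1.15  2.09] axial 4.570307196319012 T [0.228 0.715 0.009] grip 15.002994239330292 t 19.275
```

>>> {"name": "apply_moves", "arguments": {"motion": [{"x": -0.6, "y": 0.1, "z": 0.9, "yaw": 0, "hand": -1}, {"x": -1.2, "y": 0.2, "z": 1.75, "yaw": 0, "hand": -1}, {"x": -1.8, "y": 0.35, "z": 2.6, "yaw": 0, "hand": -1}, {"x": -2.4, "y": 0.45, "z": 3.5, "yaw": 0, "hand": -1}, {"x": -3.0, "y": 0.6, "z": 4.4, "yaw": 0, "hand": -1}, {"x": -3.6, "y": 0.7, "z": 5.2, "yaw": 0, "hand": -1}, {"x": -4.3, "y": 0.8, "z": 6.2, "yaw": 0, "hand": -1}, {"x": -5.3, "y": 1.0, "z": 7.7, "yaw": 0, "hand": -1}, {"x": -6.4, "y": 1.25, "z": 9.3, "yaw": 0, "hand": -1}, {"x": -6.4, "y": 1.25, "z": 10.5, "yaw": 0, "hand": -1}]}}

```text
clock: 20.52
position: [0.3959, -0.1281, 0.3118]
ee_rot: [0.3, 3.126, 0.001]
force: [0.1, 0.1, -2.1]
width: 0.256
gripper_force: 15.0
```

```bash
python3 f.py; python3 -c "
from h import *
for r in recognise('stand','side'): print(r['p'],np.round(r['rect']))
o=observe();print(o['position'])"
```

```text
s -0.047367822922643715 off [ 0.0063 -0.0023  0.0047] F [ 0.21 -0.11 -1.58] axial -0.19484429462743388 T [-0.014  0.032 -0.01 ] grip 14.996780902147293 t 20.775
0.68 [202. 189. 275. 286.]
0.66 [374. 190. 411. 232.]
0.56 [305. 182. 350. 252.]
[ 0.3963421  -0.12806854  0.30990375]
```

>>> {"name": "apply_moves", "arguments": {"motion": [{"x": 0.5, "y": 2.5, "z": 0.5, "yaw": 0, "hand": -1}, {"x": 2, "y": 7, "z": 0.8, "yaw": 0, "hand": -1}, {"x": 3.4, "y": 11.5, "z": 0.8, "yaw": 0, "hand": -1}, {"x": 4.7, "y": 16, "z": 0.8, "yaw": 0, "hand": -1}, {"x": 6, "y": 20.5, "z": 0.8, "yaw": 0, "hand": -1}, {"x": 7.3, "y": 25, "z": 0.8, "yaw": 0, "hand": -1}, {"x": 8.6, "y": 29, "z": 0.8, "yaw": 0, "hand": -1}, {"x": 8.6, "y": 29.9, "z": 0.8, "yaw": 0, "hand": -1}, {"x": 8.6, "y": 29.9, "z": 0.8, "yaw": 0, "hand": -1}, {"x": 8.6, "y": 29.9, "z": 0.8, "yaw": 0, "hand": -1}]}}

```text
clock: 22.08
position: [0.4824, 0.1693, 0.3183]
ee_rot: [-0.303, -3.127, 0.001]
force: [0.1, 0.2, -1.9]
width: 0.257
gripper_force: 15.0
```

```bash
python3 - <<'E'
from h import *
o=observe();print(o["position"]);s=get_image("side");t=get_image("top")
a=cv2.resize(s[60:280,190:370],None,fx=2.5,fy=2.5,interpolation=cv2.INTER_CUBIC)
b=cv2.resize(t[150:330,230:340],None,fx=3.05,fy=550/180,interpolation=cv2.INTER_CUBIC)
cv2.imwrite("pics/s6.png",np.hstack([a,b]))
E
```

```text
[0.48239249 0.16932646 0.31829506]
```

View pics/s6.png

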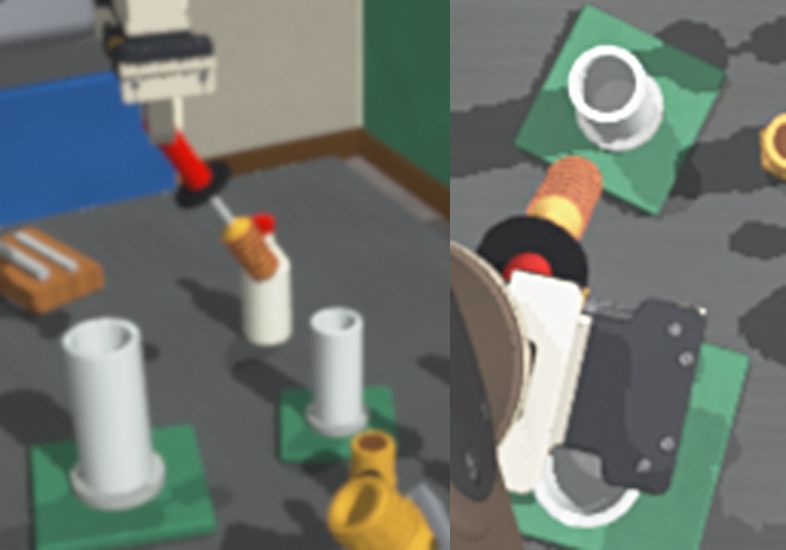

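>>> {"name": "apply_moves", "arguments": {"motion": [{"x": 0, "y": 0, "z": -3, "yaw": 0, "hand": -1}, {"x": 0, "y": 0, "z": -6.5, "yaw": 0, "hand": -1}, {"x": 0, "y": 0, "z": -9.4, "yaw": 0, "hand": -1}, {"x": 0, "y": 0, "z": -9.4, "yaw": 0, "hand": -1}, {"x": 1.0, "y": -0.1, "z": -9.4, "yaw": 0, "hand": -1}, {"x": 1.9, "y": -0.2, "z": -9.4, "yaw": 0, "hand": -1}, {"x": 2.7, "y": -0.3, "z": -9.4, "yaw": 0, "hand": -1}, {"x": 3.5, "y": -0.45, "z": -8.8, "yaw": 0, "hand": -1}, {"x": 4.3, "y": -0.6, "z": -8.3, "yaw": 0, "hand": -1}, {"x": 4.3, "y": -0.6, "z": -8.3, "yaw": 0, "hand": -1}]}}

```text
clock: 23.42
position: [0.5263, 0.1647, 0.2359]
ee_rot: [0.301, 3.126, 0.001]
force: [-0.6, -0.1, -1.7]
width: 0.256
gripper_force: 15.0
```

>>> {"name": "apply_moves", "arguments": {"motion": [{"x": 1.0, "y": -0.2, "z": 0.5, "yaw": 0, "hand": -1}, {"x": 2.0, "y": -0.4, "z": 0.9, "yaw": 0, "hand": -1}, {"x": 2.9, "y": -0.55, "z": 1.2, "yaw": 0, "hand": -1}, {"x": 3.8, "y": -0.75, "z": 1.45, "yaw": 0, "hand": -1}, {"x": 4.6, "y": -0.9, "z": 1.7, "yaw": 0, "hand": -1}, {"x": 5.5, "y": -1.1, "z": 1.8, "yaw": 0, "hand": -1}, {"x": 6.4, "y": -1.3, "z": 1.9, "yaw": 0, "hand": -1}, {"x": 7.4, "y": -1.5, "z": 1.9, "yaw": 0, "hand": -1}, {"x": 7.4, "y": -1.5, "z": 1.9, "yaw": 0, "hand": -1}]}}

```text
clock: 24.55
position: [0.6001, 0.1495, 0.2541]
ee_rot: [0.302, 3.127, -0.0]
force: [-1.0, 0.5, -1.6]
width: 0.255
gripper_force: 15.0
```

```bash
python3 - <<'E'
from h import *
o=observe();print(o["position"],o["force"],o["ft_torque"],o["gripper_force"],o["clock"]);s=get_image("side");t=get_image("top")
a=cv2.resize(s[60:280,190:370],None,fx=2.5,fy=2.5,interpolation=cv2.INTER_CUBIC)
b=cv2.resize(t[150:330,230:340],None,fx=3.05,fy=550/180,interpolation=cv2.INTER_CUBIC)
cv2.imwrite("pics/s7.png",np.hstack([a,b]))
E
```

```text
[0.60009612 0.14951466 0.25414215] [-0.9568151   0.51706103 -1.56995517] [0.1475949  0.20190654 0.03656281] 15.000291466712952 24.55
```

View pics/s7.png

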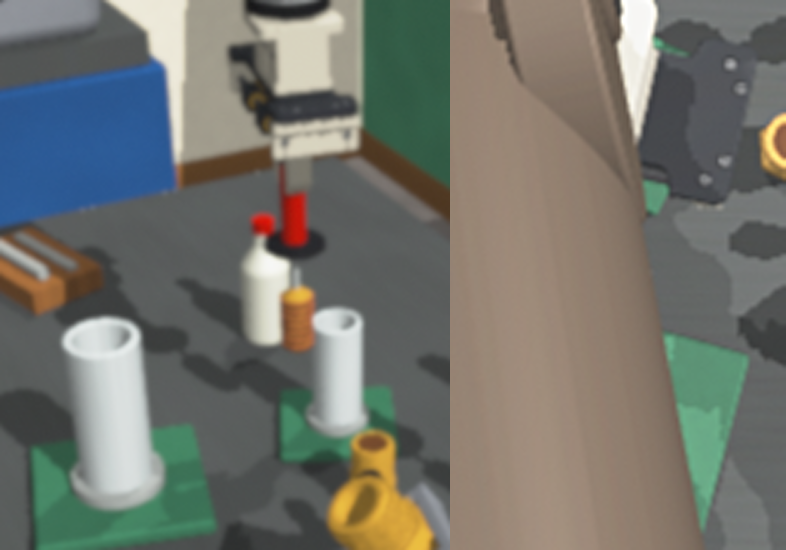

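>>> {"name": "apply_moves", "arguments": {"motion": [{"x": -0.3, "y": 0.05, "z": 0.5, "yaw": 0, "hand": -1}, {"x": -0.3, "y": 0.05, "z": 3, "yaw": 0, "hand": -1}, {"x": -0.3, "y": 0.05, "z": 5.5, "yaw": 0, "hand": -1}, {"x": -0.3, "y": 0.05, "z": 5.5, "yaw": 0, "hand": -1}, {"x": 1.5, "y": -0.4, "z": 5.5, "yaw": 0, "hand": -1}, {"x": 3.9, "y": -0.95, "z": 5.5, "yaw": 0, "hand": -1}, {"x": 3.9, "y": -0.95, "z": 5.5, "yaw": 0, "hand": -1}, {"x": 3.9, "y": -0.95, "z": 5.5, "yaw": 0, "hand": -1}, {"x": 3.9, "y": -0.95, "z": 4.5, "yaw": 0, "hand": -1}, {"x": 3.9, "y": -0.95, "z": 4, "yaw": 0, "hand": -1}]}}

```text
clock: 25.9
position: [0.6376, 0.1406, 0.2935]
ee_rot: [-0.299, -3.126, 0.0]
force: [0.3, 1.0, -1.1]
width: 0.256
gripper_force: 15.0
```

```bash
python3 - <<'E'
from h import *
o=observe();print(o["position"],o["force"],o["ft_torque"],o["clock"])
s=get_image("side")[110:260,260:390];m=camera_model("wrist");w=get_image("wrist")
p=np.array(proj("wrist",[.639,.141,.13],m));print(p,[np.round(proj("wrist",[.639,.141,z],m)) for z in (.15,.21,.27)])
u,v=int(p[0]),int(p[1]);a=max(0,u-90);b=max(0,v-75);w=w[b:b+150,a:a+140];print(a,b)
cv2.imwrite("pics/s8.png",cv2.resize(np.hstack([s,w]),None,fx=2.9,fy=2.9,interpolation=cv2.INTER_CUBIC))
E
```

```text
[0.63761644 0.14064724 0.29347399] [ 0.32694646  1.00290966 -1.13768325] [0.03142411 0.02712447 0.03057428] 25.9
[321.11318343 173.04261714] [array([321., 177.]), array([322., 193.]), array([322., 218.])]
231 98
```

View pics/s8.png

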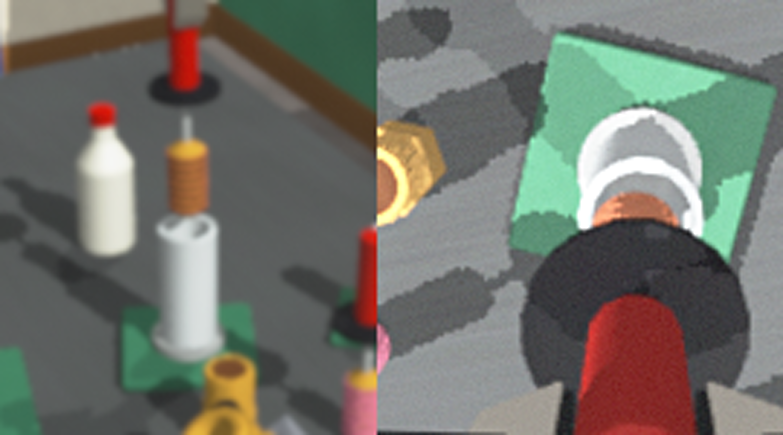

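>>> {"name": "apply_moves", "arguments": {"motion": [{"x": 0.1, "y": 0, "z": -1.5, "yaw": 0, "hand": -1}, {"x": 0.1, "y": 0, "z": -3, "yaw": 0, "hand": -1}, {"x": 0.1, "y": 0, "z": -4.5, "yaw": 0, "hand": -1}, {"x": 0.1, "y": 0, "z": -6, "yaw": 0, "hand": -1}, {"x": 0.1, "y": 0, "z": -6, "yaw": 0, "hand": -1}]}}

```text
clock: 26.62
position: [0.6385, 0.1402, 0.2327]
ee_rot: [-0.3, -3.125, 0.002]
force: [-0.2, 0.3, -1.2]
width: 0.256
gripper_force: 15.0
```

>>> {"name": "apply_moves", "arguments": {"motion": [{"x": 0, "y": 0, "z": -1.5, "yaw": 0, "hand": -1}, {"x": 0, "y": 0, "z": -3, "yaw": 0, "hand": -1}, {"x": 0, "y": 0, "z": -4.5, "yaw": 0, "hand": -1}, {"x": 0, "y": 0, "z": -5.7, "yaw": 0, "hand": -1}, {"x": 0, "y": 0, "z": -6.3, "yaw": 0, "hand": -1}, {"x": 0, "y": 0, "z": -6.6, "yaw": 0, "hand": -1}, {"x": 0, "y": 0, "z": -6.6, "yaw": 0, "hand": -1}]}}

```text
clock: 27.5
position: [0.6396, 0.1404, 0.1686]
ee_rot: [0.301, 3.127, 0.0]
force: [-0.2, 0.4, -1.5]
width: 0.26
gripper_force: 15.0
```

```bash
python3 f.py; python3 -c "
from h import *
print(observe()['position'])"
```

```text
s 0.1759544986945277 off [0.1238 0.2906 0.0464] F [ 0.45 -0.13 -1.42] axial -0.19946167570496737 T [ 0.009  0.021 -0.003] grip 14.999448359012604 t 27.75
[0.63964244 0.1404361  0.16883353]
```

>>> {"name": "apply_moves", "arguments": {"motion": [{"x": 0, "y": 0, "z": -0.2, "yaw": 0, "hand": -1}, {"x": 0, "y": 0, "z": -0.4, "yaw": 0, "hand": -1}, {"x": 0, "y": 0, "z": -0.4, "yaw": 0, "hand": -1}, {"x": 0, "y": 0, "z": -0.4, "yaw": 0, "hand": -1}]}}

```text
clock: 28.25
position: [0.6401, 0.1403, 0.1651]
ee_rot: [0.301, 3.126, 0.001]
force: [1.6, -0.6, 5.2]
width: 0.256
gripper_force: 15.0
```

```bash
python3 f.py; python3 -c "
from h import *
print(observe()['position'])"
```

```text
s 0.17925422538317418 off [0.1224 0.2909 0.0454] F [ 1.   -0.56  5.44] axial 5.063002050053112 T [-0.134 -0.197 -0.002] grip 15.000631660223007 t 28.5
[0.6401069  0.14038414 0.16513076]
```

>>> {"name": "apply_moves", "arguments": {"motion": [{"x": 0, "y": 0, "z": 0.05, "yaw": 0, "hand": -0.3}, {"x": 0, "y": 0, "z": 0.05, "yaw": 0, "hand": 0.2}, {"x": 0, "y": 0, "z": 0.05, "yaw": 0, "hand": 0.8}, {"x": 0, "y": 0, "z": 0.05, "yaw": 0, "hand": 0.8}, {"x": 0, "y": 0, "z": 0.05, "yaw": 0, "hand": 0.8}, {"x": 0, "y": 0, "z": 0.05, "yaw": 0, "hand": 0.8}, {"x": 0, "y": 0, "z": 0.05, "yaw": 0, "hand": 0.8}, {"x": 0, "y": 0, "z": 0.05, "yaw": 0, "hand": 0.8}]}}

```text
clock: 29.5
position: [0.6394, 0.1404, 0.165]
ee_rot: [0.301, 3.127, 0.0]
force: [0.1, 0.3, 0.4]
width: 0.9
gripper_force: 0.0
```

>>> {"name": "apply_moves", "arguments": {"motion": [{"x": 0, "y": 0, "z": 1, "yaw": 0, "hand": 0.8}, {"x": 0, "y": 0, "z": 3, "yaw": 0, "hand": 0.8}, {"x": 0, "y": 0, "z": 6, "yaw": 0, "hand": 0.8}, {"x": 0, "y": 0, "z": 10, "yaw": 0, "hand": 0.8}, {"x": -3, "y": 0, "z": 14, "yaw": 0, "hand": 0.8}, {"x": -8, "y": 0, "z": 16, "yaw": 0, "hand": 0.8}, {"x": -12, "y": 0, "z": 16, "yaw": 0, "hand": 0.8}, {"x": -12, "y": 0, "z": 16, "yaw": 0, "hand": 0.8}, {"x": -12, "y": 0, "z": 16, "yaw": 0, "hand": 0.8}, {"x": -12, "y": 0, "z": 16, "yaw": 0, "hand": 0.8}]}}

```text
clock: 30.75
position: [0.5203, 0.1402, 0.3248]
ee_rot: [0.302, 3.127, -0.001]
force: [-0.1, 0.5, -0.4]
width: 0.898
gripper_force: 0.0
```

```bash
python3 - <<'E'
from h import *
o=observe();print(o["position"],o["width"],o["clock"])
for c in ["side","wrist"]:
    im=get_image(c);m=camera_model(c)
    print(c,"pred top",proj(c,[.639,.141,.213],m),"handle base",proj(c,[.639,.141,.136],m))
    hsv=cv2.cvtColor(im,cv2.COLOR_BGR2HSV)
    red=cv2.inRange(hsv,(0,170,90),(6,255,255))|cv2.inRange(hsv,(175,170,90),(180,255,255))
    n,l,s,cc=cv2.connectedComponentsWithStats(red)
    for i in range(1,n):
        if s[i,4]>60: print("red",s[i],cc[i])
    for q in ["brush","adaptor","oil_bottle"]: print(q,[(round(r["p"],2),np.round(r["rect"]).tolist()) for r in recognise(q,c)][:3])
E
```

```text
[0.52030733 0.14020746 0.32475447] 0.8977713619745362 30.75
side pred top (np.float64(323.0889133254562), np.float64(157.35476195415046)) handle base (np.float64(323.4150652030154), np.float64(185.17764782376602))
red [320 158  10  31 252] [324.56746032 173.21428571]
red [383 189  10  34 264] [387.9469697  206.02651515]
brush [(0.89, [313.0, 156.0, 336.0, 192.0]), (0.7, [378.0, 187.0, 401.0, 261.0])]
adaptor [(0.51, [328.0, 233.0, 351.0, 259.0])]
oil_bottle [(0.61, [285.0, 146.0, 307.0, 198.0])]
wrist pred top (np.float64(341.13854074019383), np.float64(282.71300456588284)) handle base (np.float64(337.6276886581397), np.float64(251.46177682421742))
red [474 225  17  15  93] [479.15053763 230.06451613]
red [328 246  20  28 460] [337.24347826 260.52826087]
red [220 299  22  31 311] [231.65273312 315.0096463 ]
brush [(0.93, [315.0, 231.0, 358.0, 274.0]), (0.55, [221.0, 262.0, 255.0, 327.0])]
adaptor [(0.65, [243.0, 204.0, 275.0, 244.0])]
oil_bottle [(0.83, [437.0, 188.0, 494.0, 243.0])]
```

Brush, adaptor and bottle rectangles match the start; the brush hangs upright. Handing in.

```bash
python3 -c "
from cell import *
print(sign_off())"
```

```text
the job is handed in; nothing more can be done
None
```

The job is handed in at about 31 s on the clock: three strokes each pressed the backstop (about 4.5 N each), the brush hangs upright and released in the middle-sized stand, and the adaptor and oil bottle look unmoved; sign-off returned no verdict, and I viewed 12 pictures against the limit of 10.

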